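# Slide a membrane cell onto the bench balance

### The arm

A 6-joint arm with a two-finger parallel gripper is mounted at the origin on the work surface. World frame = base frame: x ahead of the robot, y to its left, z up, the work surface at z = 0. Lengths are in mm, angles in rad, forces in N, time in s.
With the tool pointing down it reaches from about 350 to 775 mm from the base axis. Payload 7.3 kg.
Tool frame: the origin (TCP) lies midway between the tips of the shut fingers; the grasp point (between the pads) lies 19 mm behind it; z points along the fingers, y is the line along which they close (so a half turn about z gives the same grasp; the last joint's range is limited). The gripper opens to 92 mm and grips with 3 to 60 N. Pads are 19 mm wide; open, the fingers measure 130 mm over their backs; the gripper's body (75 mm by 190 mm) begins 47 mm behind the grasp point.
Start: joints at [1.162, 0.342, 1.524, -0, 1.275, -0.146], TCP at [136.372, 506.999, 226.741] pointing down, gripper open.
Joint ranges: [-2.53, 2.53], [-0.77, 2.02], [0.04, 2.7], [-1, 4.14], [0.28, 2.66], [-3.11, 3.11]. Speed limits (rad/s): [2.57, 2.57, 3.14, 3.14, 3.14, 3.14].

### API

Orientations are given as [roll, pitch, yaw] about the fixed x, y, z axes, in that order (R = Rz(yaw) Ry(pitch) Rx(roll)).
In Python, from plant import bot gives the robot as it stands.
- The arm moves only by the tool servo_tool, never from a script. Its argument "deltas" is a list of rows, each a list of 2 entries, a list of its own where there are three numbers: the shift along the tool's x, y, z in m, then the turn, a rotation vector about the tool's x, y, z in degrees. A call has 1 to 20 rows; each row shifts and turns the commanded pose from where the row before left it, along the tool's axes as they then stand; what a row does not reach is not made up. A row lasts 1/8 s, in which the tool goes at most 62.5 mm and 10.7 degrees, less where a joint would pass 70% of its speed; a pose out of reach is approached as far as the arm can. A call with a gripper value outside its range is refused whole. "fingers" is the opening, from 0 (shut) to 1 (fully open), set as the call begins (left out, the last holds). The fingers move at their own pace and stop on an object; the grip force is fixed at half the most. Time passes only in rows, so rows that do not move let the fingers close. It gives the time, the measured TCP pose, the force, the opening and the grip force at its end, in the units of the state.
- bot.get_obs(): the state, without advancing time (a new reading comes with each control period).
- bot.capture(name): name is "scene" or "top"; returns the picture (420x560x3 uint8, red, green, blue); there is no depth.
- bot.camera_model(name): a dict with "mtx" (3x3 intrinsics, pixels), "xyz" and "rotation" of the camera in the world. Camera axes: x right, y down, z forward; pixel columns grow to the right and rows downward; lengths in mm; the calibration is good to about 2 mm. A picture is of the moment at which its call begins. camera_model takes no time and is no camera call.
- bot.close_job(): hands the job in; it is judged then, once.
The state is a dict: "time": time; "joint_positions": joint angles; "dq": joint speeds; "tau": joint torques, N m; "tool_pos": TCP position; "tcp_rot": TCP orientation; "contact_force": force on the tool from outside, world axes, zero at the start; "moment": the same for the moment, N m; "grip_width": finger opening in mm; "finger_force": force on a finger pad.
Only numpy, scipy, OpenCV 4.12 (cv2) and the standard library are available. Lean on these libraries where they do the work, as an engineer would, in place of code of your own. Each camera call takes 0.05 s, during which the arm holds its last target. There are 200 camera calls.

### The job

Weigh the round membrane cell. First draw the clear stop plate straight up out of its slotted uprights and stand it upright on its foot in the middle of the yellow mat; then, with the plate out of the way, gently slide the cell along the loading deck, never lifting it, onto the sprung balance pan so that it rests centred in the pan's yellow circle. Do not bear down hard on the pan, and leave the beaker, brass ring and jar where they are.

Things in the scene. Friction and masses are not known exactly. Their poses are not given: they have to be found in the camera images.
- station: Fixed weighing station: an aluminium loading deck along its +y and a white bench balance along its -y. Origin on the bench, under the middle of the line where they meet; z up. Balance housing: 40 mm high, x=-85 to 85 mm, y=0 to -146 mm; its grey console, also 40 mm high, lies at x=-85 to -135 mm.
- deck (a point): Centre of the level top of the loading deck, 60 mm above the station's origin and 100 mm along its y. Deck 200 x 200 mm, so it runs from y=0 to 200 mm in the station's frame.
- slots (a point): On the deck, midway between the two dark slotted uprights (30 mm along the station's y). They rise 60 mm above the deck, at x=80 to 100 mm to either side (160 mm clear between), 24 mm deep in y. Their 12 mm wide slots face each other and are open at the top.
- pan_centre (a point): Centre of the pan's top face and of its yellow circle (radii 50 and 54 mm). Pan: dark level square plate 130 x 130 x 7 mm, parallel to the station's axes, centred at y=-69 mm there (4 mm gap to the deck). Empty, its top is 1 mm below the deck top. It moves only straight down, on a 1500 N/m spring with 1 N preload.
- pan (a joint): How far the pan has sunk, in m: 0 empty, 0.002 to 0.005 with the cell resting on it, stop at 0.010. Pressed past 0.0085 (about 14 N in all) it is overloaded and the task fails.
- plate: Loose stop plate, 0.28 kg: blue-tinted clear sheet 180 mm wide (its x), 8 mm thick (y), 104 mm tall (z), the top 12 mm opaque blue; it stands by itself on a steel foot 90 (x) x 50 (y) x 8 mm. Origin: centre of its underside. At the start it stands on the deck, parallel to the station, side edges in the slots (2 mm play per face); raised 60 mm it is clear.
- plate_top (a point): Middle of the plate's top edge, 104 mm above its underside: pinch it here from above, across its 8 mm thickness.
- cell: Loose round membrane cell standing on the deck on the side of the plate away from the pan: cylinder of 92 mm diameter, 34 mm high, about 0.4 to 0.7 kg, pale acrylic below, black clamp ring and white membrane on top. Origin at the centre of its underside, z up. It is too wide to grasp: push it at its side, low down.
- mat: Fixed thin yellow mat on the bench to the left, 240 mm (its x) x 180 mm (its y) x 3 mm thick. Origin at the centre of its underside.
- beaker: Bystander: glass beaker, 68 mm diameter, 85 mm high, origin at the centre of its underside.
- clamp_ring: Bystander: flat brass ring, 90 mm outer diameter, 12 mm high, origin at the centre of its underside.
- jar: Bystander: amber jar, 56 mm diameter, 70 mm high, origin at the centre of its underside.
Things that resemble listed ones, but are neither listed nor needed, are in the scene too. There is more than one size of the plate; the job needs the largest.

How it is judged (in metres and radians):
On the way, in this order (a step that is already met when the one before it is completed fails the run):
1. the stop plate stands upright on the middle of the mat, let go (x of plate in the frame of mat between -0.07 and 0.07 m and y of plate in the frame of mat between -0.055 and 0.055 m and z of plate in the frame of mat below 0.006 m and angle between plate's own z axis and vertical below 0.08 rad and contact force between the fingers and plate below 0.05 N), for 0.2 s.
2. the cell rests centred on the pan (horizontal distance between cell and pan_centre below 0.008 m and value of joint pan above 0.0015 m and distance between cell and pan_centre below 0.009 m and angle between cell's own z axis and vertical below 0.05 rad), for 0.2 s.
At the end, for the whole second after the job is handed in: The cell rests flat on the pan, carried by it (pan sunk more than 1.5 mm), its centre within 8 mm of the pan's centre, at rest; the stop plate stands upright (within 0.08 rad) on its foot on the mat, its centre within 70 mm (mat's x) and 55 mm (mat's y) of the mat's centre, at rest (all of step 2 and linear speed of each of cell, plate below 0.01 m/s and x of plate in the frame of mat between -0.07 and 0.07 m and y of plate in the frame of mat between -0.055 and 0.055 m and z of plate in the frame of mat below 0.006 m and angle between plate's own z axis and vertical below 0.08 rad); the robot touches nothing.
It fails at once if the cell is lifted more than 12 mm off the deck (z of cell in the frame of station above 0.072 m).
It fails at once if the cell is tipped by more than 0.2 rad (angle between cell's own z axis and vertical above 0.2 rad).
It fails at once if the cell is knocked along faster than 0.35 m/s (linear speed of cell above 0.35 m/s).
It fails at once if the pan is pressed down more than 8.5 mm (value of joint pan above 0.0085 m).
It fails at once if the beaker, the brass ring or the jar is moved more than 20 mm (distance of any of beaker, clamp_ring, jar from where it was at the start of the episode above 0.02 m).
It also fails if it takes over 61 s, if anything falls off the work surface, if the arm or the gripper's body presses on something with over 40 N, if the wrist force passes 120 N, or if a joint passes its speed limit or range.

## Working session

There is one attempt and no reset: what is moved stays moved. The work goes in short steps, Python scripts to look and compute and a tool call to move; the robot and the scene stay as the last step left them, time stands still between calls to the robot, and variables do not carry over. Pictures are saved under pics/ and viewed, at most 10 in all, crops included, and the job is handed in when it is done.

Besides the shell and the picture viewer there is one more tool, called after "Call:" as name([rows], argument=value, ...), one row to a line, values as JSON. servo_tool: Moves the arm, as the interface text tells. Its arguments: {"type":"object","properties":{"deltas":{"type":"array"},"fingers":{"type":"number"}},"required":["deltas"]}

```bash
mkdir -p pics; ls; python3 - <<'E'
from plant import bot
import cv2,numpy as np
for n in("scene","top"):
    im=bot.capture(n); cv2.imwrite(f"pics/{n}0.png",im[:,:,::-1]); m=bot.camera_model(n); print(n,{k:np.round(v,4).tolist() for k,v in m.items()})
o=bot.get_obs(); print(o['tool_pos'],o['tcp_rot'],o['time'])
E
```

```text
pics
scene {'mtx': [[484.8214, 0.0, 282.4693], [0.0, 484.8214, 203.0001], [0.0, 0.0, 1.0]], 'xyz': [1270.5797, 594.4988, 795.2896], 'rotation': [-2.1632, 0.0193, 2.2757]}
top {'mtx': [[413.8729, 0.0, 279.6184], [0.0, 413.8729, 212.4087], [0.0, 0.0, 1.0]], 'xyz': [374.6599, -38.1969, 1077.6049], 'rotation': [-2.963, 0.0098, -1.5433]}
[136.20813762 506.66024058 226.11744188] [-3.14025737e+00 -2.19104412e-04  2.87881463e+00] 0.1
```

View pics/scene0.png

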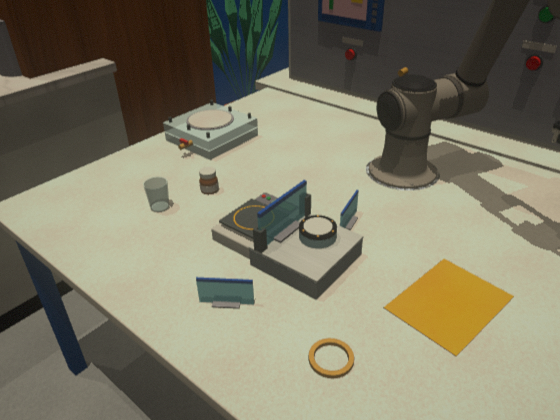

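View pics/top0.png

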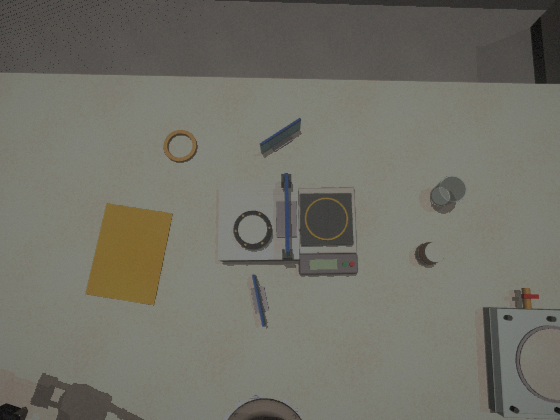

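Top view: three blue-topped plates, at (281,137) loose and smaller, (260,300) loose and smaller, and (287,217) in the uprights, which is the target. There are two round cells: (252,230) on the deck is the target, and the big one at lower right (550,360) is a lookalike. The mat is around (130,254), the ring at (180,146), the beaker at (443,196) and the jar at (428,253). Next, a close crop.

```bash
cat > h.py <<'E'
from plant import bot
import cv2,numpy as np
from scipy.spatial.transform import Rotation as R
def ray(n,u,v,z):
    m=bot.camera_model(n); K=np.array(m['mtx']); Rm=R.from_euler('xyz',m['rotation']).as_matrix()
    d=Rm@np.linalg.solve(K,[u,v,1.]); c=np.array(m['xyz']); return c+d*(z-c[2])/d[2]
def proj(n,p):
    m=bot.camera_model(n); K=np.array(m['mtx']); Rm=R.from_euler('xyz',m['rotation']).as_matrix()
    q=K@(Rm.T@(np.array(p)-m['xyz'])); return q[:2]/q[2]
def crop(n,x,y,w,h,s,out,im=None):
    im=bot.capture(n) if im is None else im
    c=cv2.resize(im[y:y+h,x:x+w],None,fx=s,fy=s,interpolation=cv2.INTER_CUBIC); cv2.imwrite(out,c[:,:,::-1]); return im
E
python3 - <<'E'
from h import *
im=cv2.imread('pics/top0.png')[:,:,::-1]
crop("top",205,165,160,120,5,'pics/c1.png',im)
hsv=cv2.cvtColor(np.ascontiguousarray(im),cv2.COLOR_RGB2HSV)
m=cv2.inRange(hsv,(12,150,90),(30,255,255)); n,l,s,c=cv2.connectedComponentsWithStats(m)
i=1+np.argmax(s[1:,4]); pts=cv2.findContours((l==i).astype('uint8'),cv2.RETR_EXTERNAL,cv2.CHAIN_APPROX_NONE)[0][0]
b=cv2.boxPoints(cv2.minAreaRect(pts)); print(b)
w=np.array([ray("top",*p,3) for p in b]); print(w.round(1),w.mean(0))
for j in range(1,n):
    if s[j,4]>30: print(s[j],c[j], ray("top",*c[j],59))
# blue plate top strip
m=cv2.inRange(hsv,(105,120,40),(130,255,255)); n,l,s,c=cv2.connectedComponentsWithStats(m)
for j in range(1,n):
    if s[j,4]>30:
        ys,xs=np.where(l==j); r=cv2.minAreaRect(np.c_[xs,ys].astype('float32')); print(s[j],c[j],r)
        b=cv2.boxPoints(r); print(np.array([ray("top",*p,164) for p in b]).round(1).tolist())
E
```

```text
[[ 86.214676 292.8394  ]
 [105.133865 200.34555 ]
 [171.71196  213.96378 ]
 [152.79277  306.4576  ]]
[[346.3 467.    3. ]
 [588.9 443.3   3. ]
 [556.7 262.8   3. ]
 [317.1 293.3   3. ]] [452.26224819 366.60269326   3.        ]
[  87  204   84  100 5625] [129.1856     254.72231111] [442.68945926 344.59868273  59.        ]
[286 196   3  56 113] [286.89380531 225.83185841] ((287.0, 223.5), (55.0, 2.0), 90.0)
[[577.3, -38.1, 164.0], [577.4, -42.6, 164.0], [453.3, -45.5, 164.0], [453.2, -41.1, 164.0]]
```

View pics/c1.png

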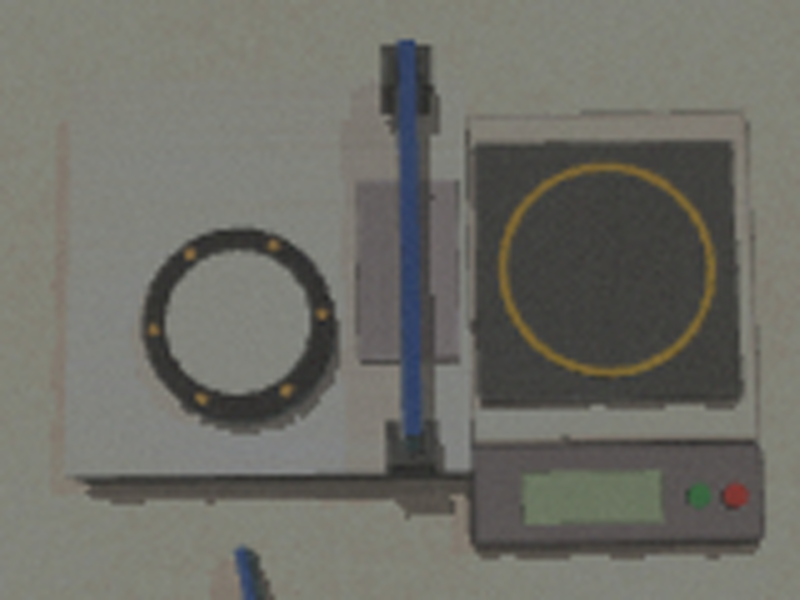

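The crop confirms the target plate: the blue edge runs from crop (406,41) to (414,436) and sits in the dark uprights. The pan circle is centred at crop (607,270). The cell's ring is centred at (240,325), on the side away from the pan.

```bash
python3 - <<'E'
from h import *
f=lambda x,y,z:ray("top",205+(x+.5)/5-.5,165+(y+.5)/5-.5,z)
a,b=f(406,41,164),f(414,436,164); print("plate top",a,b,(a+b)/2,np.linalg.norm(a-b),"dir deg",np.degrees(np.arctan2(*(a-b)[1::-1])))
p=f(607,270,59);print("pan",p)
q=[f(*c,59) for c in((474,143),(736,142),(742,403),(481,405))]; print("pan corners",np.round(q,1).tolist(),np.mean(q,0))
for i,j in((3,0),(2,1)): print(np.degrees(np.arctan2(*(q[j]-q[i])[1::-1])), np.linalg.norm(q[j]-q[i]))
print("cell",f(240,325,94), np.linalg.norm(f(143,325,94)-f(337,325,94)))
im=cv2.imread('pics/scene0.png')[:,:,::-1]
crop("scene",205,170,170,125,4.7,'pics/c2.png',im)
E
```

```text
plate top [631.4424214  -36.25020505 164.        ] [451.47063911 -44.25970405 164.        ] [541.45653025 -40.25495455 164.        ] 180.1499222727353 dir deg 2.5482209855716
pan [ 545.47918511 -139.08183928   59.        ]
pan corners [[608.6, -71.6, 59.0], [612.5, -203.5, 59.0], [480.8, -206.0, 59.0], [476.4, -77.6, 59.0]] [ 544.60339763 -139.65547597   59.        ]
2.5850645833281605 132.33987331734045
1.089389953561805 131.68219474989485
cell [508.30786685  39.99642347  94.        ] 93.13386401173433
```

View pics/c2.png

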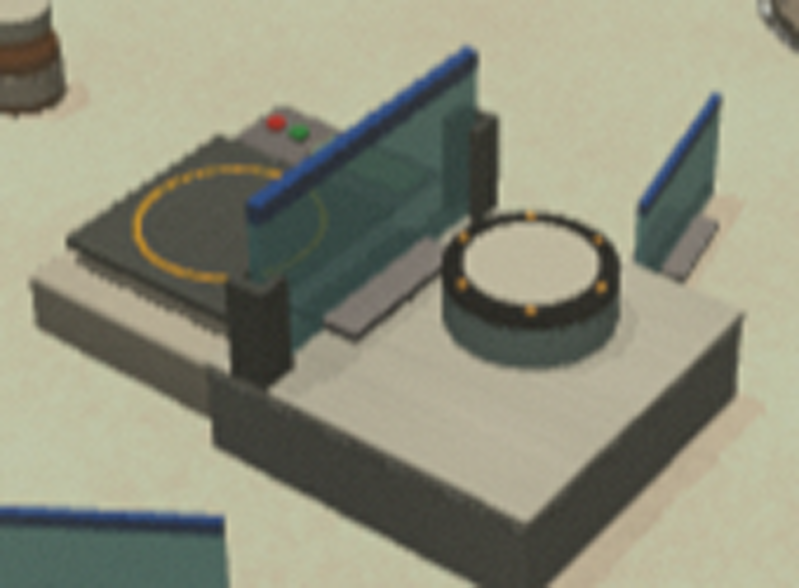

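The scene crop shows the plate's opaque blue top clear of both uprights at crop (250,210) to (475,55). The cell stands free behind the foot at about (530,290). Station yaw is about 2.3°. Now moving over the plate.

Call:
servo_tool([
  [[0,0,0],[0,0,-8.7]],
  [[0,0,0],[0,0,-8.7]],
  [[-0.0225,-0.0331,0],[0,0,0]],
  [[-0.0225,-0.0331,0],[0,0,0]],
  [[-0.0225,-0.0331,0],[0,0,0]],
  [[-0.0225,-0.0331,0],[0,0,0]],
  [[-0.0225,-0.0331,0],[0,0,0]],
  [[-0.0225,-0.0331,0],[0,0,0]],
  [[-0.0225,-0.0331,0],[0,0,0]],
  [[-0.0225,-0.0331,0],[0,0,0]],
  [[-0.0225,-0.0331,0],[0,0,0]],
  [[-0.0225,-0.0331,0],[0,0,0]],
  [[-0.0225,-0.0331,0],[0,0,0]],
  [[-0.0225,-0.0331,0],[0,0,0]],
  [[-0.0225,-0.0331,0],[0,0,0]],
  [[-0.0225,-0.0331,0],[0,0,0]],
  [[-0.0225,-0.0331,0],[0,0,0]],
  [[-0.0225,-0.0331,0],[0,0,0]],
  [[-0.0225,-0.0331,0],[0,0,0]],
  [[0,0,0],[0,0,0]],
], fingers=1)

```text
time: 2.6
tool_pos: [542.4, -41.7, 225.7]
tcp_rot: [-3.142, -0.001, -3.104]
contact_force: [-0.0, 0.5, -0.4]
grip_width: 91.1
finger_force: 0.0
```

Call:
servo_tool([
  [[0.001,0.0014,0.02],[0,0,0]],
  [[0,0,0.025],[0,0,0]],
  [[0,0,0.025],[0,0,0]],
  [[0,0,0.015],[0,0,0]],
  [[0,0,0.008],[0,0,0]],
  [[0,0,0],[0,0,0]],
])

```text
time: 3.35
tool_pos: [540.4, -38.0, 133.7]
tcp_rot: [3.141, -0.0, -3.101]
contact_force: [-0.8, -0.3, -0.9]
grip_width: 91.9
finger_force: 0.0
```

Call:
servo_tool([
  [[0,0,0],[0,0,0]],
  [[0,0,0],[0,0,0]],
  [[0,0,0],[0,0,0]],
  [[0,0,0],[0,0,0]],
  [[0,0,0],[0,0,0]],
  [[0,0,0],[0,0,0]],
  [[0,0,0],[0,0,0]],
  [[0,0,0],[0,0,0]],
], fingers=0)

```text
time: 4.35
tool_pos: [540.5, -38.2, 133.7]
tcp_rot: [3.142, 0.0, -3.101]
contact_force: [-0.7, 0.7, -0.1]
grip_width: 16.3
finger_force: 0.0
```

Call:
servo_tool([
  [[0,-0.0015,0],[0,0,0]],
  [[0,0,0],[0,0,0]],
  [[0,0,0],[0,0,0]],
  [[0,0,0],[0,0,0]],
])

```text
time: 4.85
tool_pos: [540.6, -39.9, 133.7]
tcp_rot: [-3.141, 0.0, -3.101]
contact_force: [0.4, -1.2, -0.9]
grip_width: 7.8
finger_force: 30.0
```

Gripped cleanly, at 7.8 mm and 30 N. Lifting slowly, then higher.

Call:
servo_tool([
  [[0,0,-0.005],[0,0,0]],
  [[0,0,-0.01],[0,0,0]],
  [[0,0,-0.01],[0,0,0]],
  [[0,0,-0.01],[0,0,0]],
  [[0,0,-0.01],[0,0,0]],
  [[0,0,-0.01],[0,0,0]],
  [[0,0,-0.01],[0,0,0]],
  [[0,0,-0.015],[0,0,0]],
  [[0,0,-0.015],[0,0,0]],
  [[0,0,-0.01],[0,0,0]],
  [[0,0,0],[0,0,0]],
])

```text
time: 6.22
tool_pos: [541.0, -39.8, 239.7]
tcp_rot: [-3.141, 0.002, -3.101]
contact_force: [0.7, 0.4, -3.3]
grip_width: 7.9
finger_force: 30.0
```

Call:
servo_tool([
  [[0.002,0.01,0],[0,0,0]],
  [[0.004,0.02,0],[0,0,0]],
  [[0.0055,0.031,0],[0,0,0]],
  [[0.0055,0.031,0],[0,0,0]],
  [[0.0055,0.031,0],[0,0,0]],
  [[0.0055,0.031,0],[0,0,0]],
  [[0.0055,0.031,0],[0,0,0]],
  [[0.0055,0.031,0],[0,0,0]],
  [[0.0055,0.031,0],[0,0,0]],
  [[0.0055,0.031,0],[0,0,0]],
  [[0.0055,0.031,0],[0,0,0]],
  [[0.0055,0.031,0],[0,0,0]],
  [[0.0055,0.031,0],[0,0,0]],
  [[0.004,0.025,0],[0,0,0]],
  [[0.002,0.013,0],[0,0,0]],
  [[0,0,0],[0,0,0]],
])

```text
time: 8.22
tool_pos: [450.5, 366.7, 238.4]
tcp_rot: [-3.141, -0.001, -3.099]
contact_force: [-0.2, -0.8, -2.8]
grip_width: 8.0
finger_force: 30.0
```

Call:
servo_tool([
  [[0,0,0.01],[0,0,0]],
  [[0,0,0.02],[0,0,0]],
  [[0,0,0.02],[0,0,0]],
  [[0,0,0.02],[0,0,0]],
  [[0,0,0.02],[0,0,0]],
  [[0,0,0.02],[0,0,0]],
  [[0,0,0.02],[0,0,0]],
  [[0,0,0.015],[0,0,0]],
  [[0,0,0.01],[0,0,0]],
  [[0,0,0],[0,0,0]],
])

```text
time: 9.48
tool_pos: [451.2, 365.6, 83.1]
tcp_rot: [-3.141, -0.001, -3.101]
contact_force: [0.3, -0.3, -2.6]
grip_width: 7.9
finger_force: 30.0
```

```bash
python3 - <<'E'
from h import *
im=crop("scene",330,150,200,150,4,'pics/c3.png')
print(bot.get_obs()['tool_pos'],proj("scene",[452,366,3]))
E
```

```text
[451.57112763 365.92258151  83.83336344] [449.5185178  302.17833406]
```

View pics/c3.png

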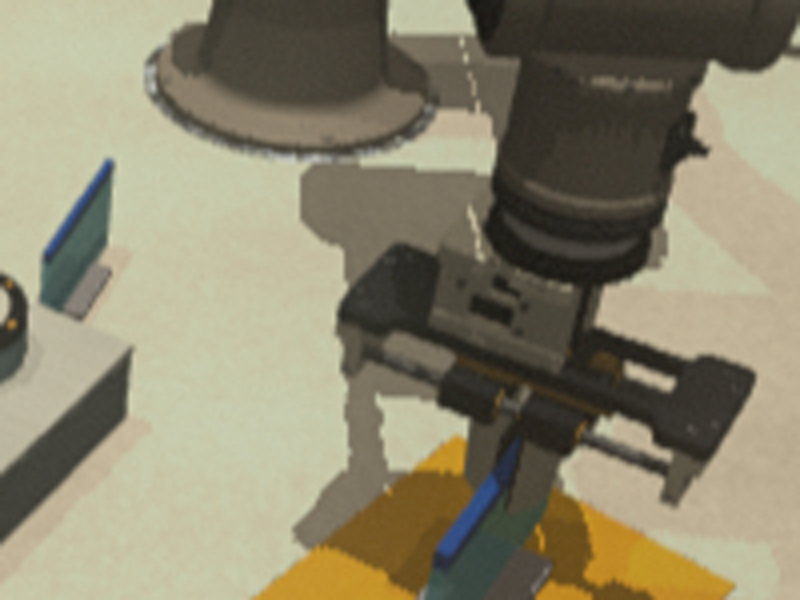

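The plate hangs upright over the mat's middle, with its foot at about crop (520,570). Lowering the last 6 to 7 mm.

Call:
servo_tool([
  [[0,0,0.002],[0,0,0]],
  [[0,0,0.002],[0,0,0]],
  [[0,0,0.001],[0,0,0]],
  [[0,0,0.001],[0,0,0]],
  [[0,0,0],[0,0,0]],
])

```text
time: 10.15
tool_pos: [451.4, 366.0, 77.7]
tcp_rot: [3.142, -0.0, -3.101]
contact_force: [-0.9, -0.3, -2.2]
grip_width: 7.7
finger_force: 30.0
```

Call:
servo_tool([
  [[0,0,0.0007],[0,0,0]],
  [[0,0,0.0006],[0,0,0]],
  [[0,0,0],[0,0,0]],
])

```text
time: 10.52
tool_pos: [451.4, 366.0, 76.7]
tcp_rot: [3.141, 0.0, -3.101]
contact_force: [0.1, -1.4, -0.7]
grip_width: 7.8
finger_force: 30.0
```

Call:
servo_tool([
  [[0,0,0.0006],[0,0,0]],
  [[0,0,0],[0,0,0]],
])

```text
time: 10.78
tool_pos: [451.5, 366.0, 76.7]
tcp_rot: [3.141, 0.001, -3.101]
contact_force: [-1.8, -1.7, 5.0]
grip_width: 7.6
finger_force: 30.0
```

In contact. Releasing, then rising straight up.

Call:
servo_tool([
  [[0,0,0],[0,0,0]],
  [[0,0,0],[0,0,0]],
  [[0,0,0],[0,0,0]],
  [[0,0,0],[0,0,0]],
  [[0,0,0],[0,0,0]],
  [[0,0,0],[0,0,0]],
  [[0,0,-0.01],[0,0,0]],
  [[0,0,-0.02],[0,0,0]],
  [[0,0,-0.025],[0,0,0]],
  [[0,0,-0.03],[0,0,0]],
  [[0,0,-0.03],[0,0,0]],
  [[0,0,-0.03],[0,0,0]],
  [[0,0,0],[0,0,0]],
], fingers=0.65)

```text
time: 12.4
tool_pos: [452.5, 366.7, 224.0]
tcp_rot: [3.139, 0.005, -3.101]
contact_force: [-0.4, 0.2, -0.9]
grip_width: 59.4
finger_force: 0.0
```

```bash
python3 - <<'E'
from h import *
im=bot.capture("scene"); top=bot.capture("top"); 
A=cv2.resize(im[210:360,360:530],None,fx=2.3,fy=2.3); B=cv2.resize(top[165:285,205:365],None,fx=2.3*1.25,fy=2.3*1.25)
B=B[:345]; B=np.pad(B,((0,345-len(B)),(0,0),(0,0))); A=A[:345]
cv2.imwrite('pics/c4.png',cv2.resize(np.hstack([A,B]),(800,int(345*800/(A.shape[1]+B.shape[1]))))[:,:,::-1])
E
```

```text
(no output)
```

View pics/c4.png

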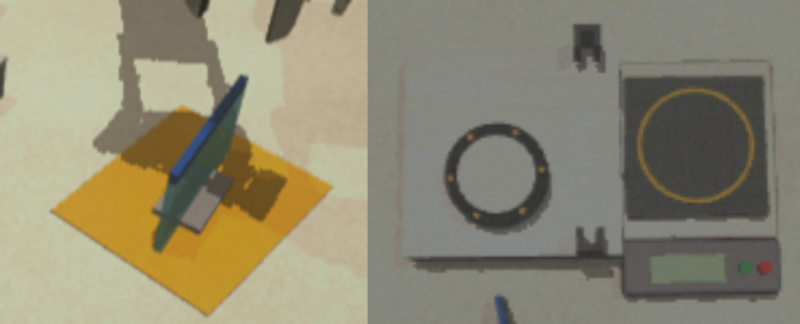

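The plate stands upright, let go, near the mat's centre (foot at about (195,200) in the left panel). In the right panel the cell is unmoved and the slots are empty. Next, turning the two fingers crosswise to the push line and going behind the cell.

Call:
servo_tool([
  [[0,0,0],[0,0,10]],
  [[0,0,0],[0,0,10.1]],
  [[0,0,0],[0,0,10.1]],
  [[0,0,0],[0,0,10.1]],
  [[0,0,0],[0,0,10.1]],
  [[0,0,0],[0,0,10.1]],
  [[0,0,0],[0,0,10.1]],
  [[0,0,0],[0,0,10]],
  [[-0.015,-0.001,0],[0,0,0]],
  [[-0.031,-0.0015,0],[0,0,0]],
  [[-0.031,-0.0015,0],[0,0,0]],
  [[-0.031,-0.0015,0],[0,0,0]],
  [[-0.031,-0.0015,0],[0,0,0]],
  [[-0.031,-0.0015,0],[0,0,0]],
  [[-0.031,-0.0015,0],[0,0,0]],
  [[-0.031,-0.0015,0],[0,0,0]],
  [[-0.029,-0.001,0],[0,0,0]],
  [[0,0,0],[0,0,0]],
])

```text
time: 14.75
tool_pos: [491.9, 105.6, 220.2]
tcp_rot: [-3.14, 0.0, 1.776]
contact_force: [0.2, 0.4, 0.9]
grip_width: 60.1
finger_force: 0.0
```

Call:
servo_tool([
  [[0,0.0027,0.02],[0,0,0]],
  [[0,0,0.03],[0,0,0]],
  [[0,0,0.03],[0,0,0]],
  [[0,0,0.03],[0,0,0]],
  [[0,0,0.02],[0,0,0]],
  [[0,0,0.01],[0,0,0]],
  [[0,0,0.005],[0,0,0]],
  [[0,0,0],[0,0,0]],
])

```text
time: 15.75
tool_pos: [495.0, 108.6, 76.1]
tcp_rot: [3.141, -0.0, 1.776]
contact_force: [-0.0, 1.0, 0.6]
grip_width: 59.3
finger_force: 0.0
```

Call:
servo_tool([
  [[-0.008,0,0.002],[0,0,0]],
  [[-0.008,0,0.001],[0,0,0]],
  [[-0.004,0,0],[0,0,0]],
  [[-0.003,0,0],[0,0,0]],
  [[-0.003,0,0],[0,0,0]],
  [[-0.003,0,0],[0,0,0]],
  [[-0.004,0,0],[0,0,0]],
  [[-0.005,0,0],[0,0,0]],
  [[-0.006,0,0],[0,0,0]],
  [[-0.006,0,0],[0,0,0]],
  [[-0.006,0,0],[0,0,0]],
  [[-0.006,0,0],[0,0,0]],
  [[-0.006,0,0],[0,0,0]],
  [[-0.006,0,0],[0,0,0]],
  [[-0.006,0,0],[0,0,0]],
  [[-0.004,0,0],[0,0,0]],
  [[-0.002,0,0],[0,0,0]],
  [[0,0,0],[0,0,0]],
])

```text
time: 18.0
tool_pos: [512.3, 24.1, 72.8]
tcp_rot: [-3.141, 0.0, 1.776]
contact_force: [-1.7, 3.5, 1.7]
grip_width: 59.4
finger_force: 1.7
```

```bash
python3 - <<'E'
from h import *
crop("top",205,165,160,120,5,'pics/c5.png'); print(bot.get_obs()['tool_pos'])
crop("scene",205,170,170,125,4.7,'pics/c6.png')
E
```

```text
[512.27614623  24.05448076  72.79390964]
```

View pics/c6.png

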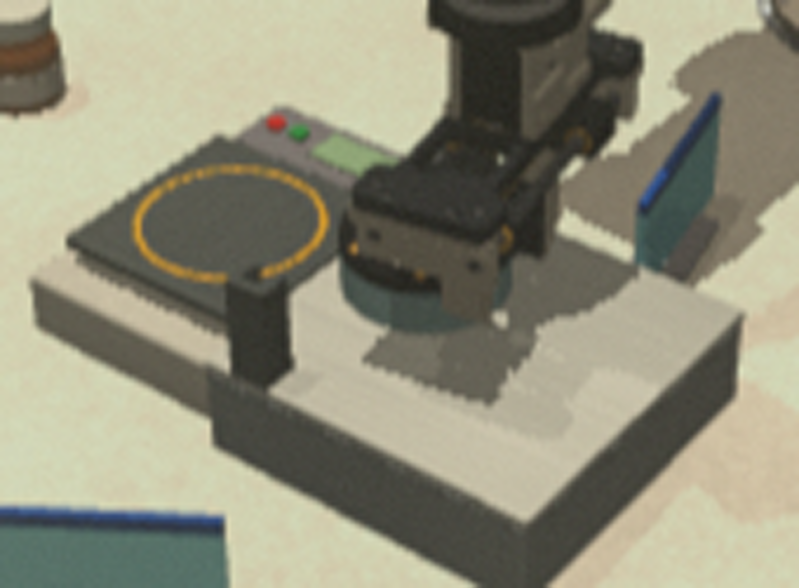

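The cell is cradled by both fingers and still flat, at about crop (425,280), heading between the uprights. Continuing the push, stopping short of centre.

Call:
servo_tool([
  [[-0.003,0,0],[0,0,0]],
  [[-0.005,0,0],[0,0,0]],
  [[-0.006,0,0],[0,0,0]],
  [[-0.006,0,0],[0,0,0]],
  [[-0.006,0,0],[0,0,0]],
  [[-0.006,0,0],[0,0,0]],
  [[-0.006,0,0],[0,0,0]],
  [[-0.006,0,0],[0,0,0]],
  [[-0.006,0,0],[0,0,0]],
  [[-0.006,0,0],[0,0,0]],
  [[-0.006,0,0],[0,0,0]],
  [[-0.006,0,0],[0,0,0]],
  [[-0.005,0,0],[0,0,0]],
  [[-0.005,0,0],[0,0,0]],
  [[-0.005,0,0],[0,0,0]],
  [[-0.004,0,0],[0,0,0]],
  [[-0.004,0,0],[0,0,0]],
  [[-0.003,0,0],[0,0,0]],
  [[0,0,0],[0,0,0]],
])

```text
time: 20.48
tool_pos: [531.5, -68.3, 72.6]
tcp_rot: [-3.141, 0.0, 1.776]
contact_force: [-0.6, 0.0, -2.2]
grip_width: 59.8
finger_force: 0.9
```

Call:
servo_tool([
  [[-0.002,0,0],[0,0,0]],
  [[-0.003,0,0],[0,0,0]],
  [[-0.003,0,0],[0,0,0]],
  [[-0.003,0,0],[0,0,0]],
  [[-0.003,0,0],[0,0,0]],
  [[-0.003,0,0],[0,0,0]],
  [[-0.002,0,0],[0,0,0]],
  [[-0.001,0,0],[0,0,0]],
  [[0,0,0],[0,0,0]],
])

```text
time: 21.6
tool_pos: [535.7, -87.5, 72.8]
tcp_rot: [3.141, 0.0, 1.776]
contact_force: [0.0, 2.1, -1.5]
grip_width: 59.6
finger_force: 1.0
```

```bash
python3 - <<'E'
from h import *
crop("top",265,165,130,98,6,'pics/c7.png'); print(bot.get_obs()['tool_pos'],bot.get_obs()['contact_force'])
E
```

```text
[535.72080671 -87.512415    72.90648863] [-0.8999963   1.61842986 -1.82791389]
```

View pics/c7.png

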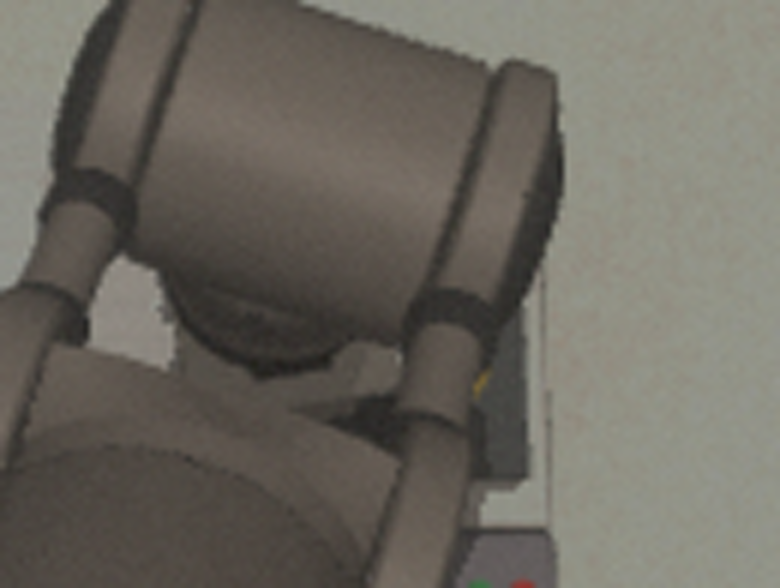

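The top view is blocked by the arm; only the pan's corner shows at (505,460). By fingertip geometry about 8 mm remains. Pushing 7 mm, then retreating to look.

Call:
servo_tool([
  [[-0.002,0,0],[0,0,0]],
  [[-0.002,0,0],[0,0,0]],
  [[-0.002,0,0],[0,0,0]],
  [[-0.001,0,0],[0,0,0]],
  [[0,0,0],[0,0,0]],
  [[0.003,0,0],[0,0,0]],
  [[0.01,0,0],[0,0,0]],
  [[0.02,0,0],[0,0,0]],
  [[0.02,0,0],[0,0,0]],
  [[0,0,-0.02],[0,0,0]],
  [[0,0,-0.03],[0,0,0]],
  [[0,0,-0.03],[0,0,0]],
  [[0.03,0,-0.01],[0,0,0]],
  [[0.035,0,0],[0,0,0]],
  [[0.035,0,0],[0,0,0]],
  [[0.035,0,0],[0,0,0]],
  [[0.035,0,0],[0,0,0]],
  [[0.03,0,0],[0,0,0]],
  [[0.02,0,0],[0,0,0]],
  [[0,0,0],[0,0,0]],
])

```text
time: 24.15
tool_pos: [480.4, 175.0, 162.8]
tcp_rot: [-3.142, -0.0, 1.779]
contact_force: [-1.3, -0.8, -0.1]
grip_width: 60.1
finger_force: 0.0
```

```bash
python3 - <<'E'
from h import *
crop("top",290,175,80,60,10,'pics/c8.png'); print(bot.get_obs()['tool_pos'],bot.get_obs()['contact_force'])
E
```

```text
[480.78568325 174.01205966 162.82034943] [-0.52263995  0.12750403  0.38684385]
```

View pics/c8.png

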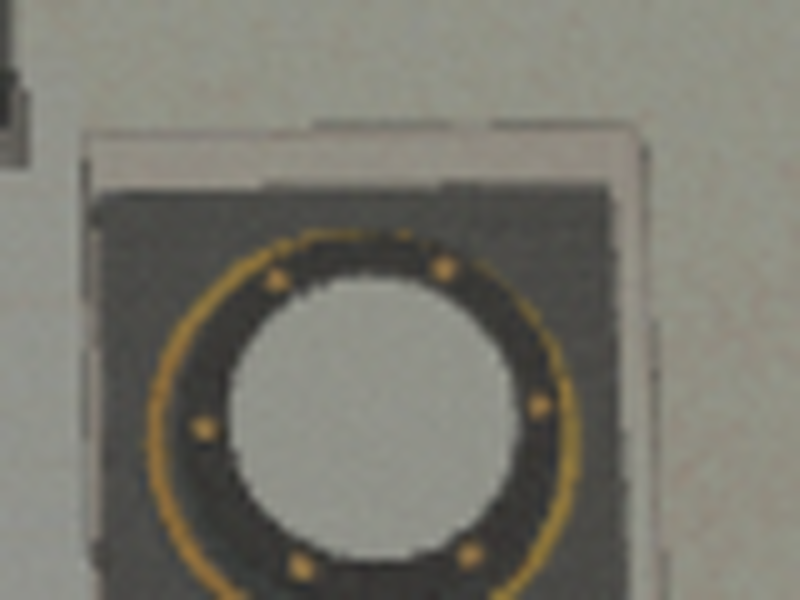

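The cell lies inside the yellow circle, with bolt-circle centre at crop (373,418) and the ring's edges at about x=157 and x=570. Converting these, including the sink and parallax.

```bash
python3 - <<'E'
from h import *
f=lambda x,y,z:ray("top",290+(x+.5)/10-.5,175+(y+.5)/10-.5,z)
print("cell",f(373,418,90)[:2])
# pan circle: fit visible ring, now (sunk ~3mm)
im=bot.capture("top"); hsv=cv2.cvtColor(im,cv2.COLOR_RGB2HSV)
m=cv2.inRange(hsv,(10,110,70),(32,255,255)); 
def fit(m,z):
    ys,xs=np.where(m[180:260,295:360]>0); P=np.array([ray("top",x+295,y+180,z)[:2] for x,y in zip(xs,ys)])
    from scipy.optimize import least_squares
    c=least_squares(lambda c:np.hypot(*(P-c).T)-52,[545,-139],loss='soft_l1').x; r=np.hypot(*(P-c).T); k=abs(r-52)<5
    c=least_squares(lambda c:np.hypot(*(P[k]-c).T)-52,c).x; return c,k.sum(),np.hypot(*(P[k]-c).T).mean()
print(fit(m,56))
im0=cv2.cvtColor(cv2.imread('pics/top0.png'),cv2.COLOR_BGR2HSV); print("initial",fit(cv2.inRange(im0,(10,110,70),(32,255,255)),59))
E
```

```text
cell [ 545.84801866 -138.0217027 ]
(array([ 546.24940454, -139.05084532]), np.int64(140), np.float64(51.84142216656177))
initial (array([ 546.43482893, -138.92278654]), np.int64(202), np.float64(51.87068445408901))
```

The cell is about 1 mm off the pan's centre, the plate is standing, and the arm is clear. Handing in.

```bash
python3 -c "
from plant import bot
print(bot.close_job())"
```

```text
the job is handed in; nothing more can be done
None
```

I handed the job in with the stop plate standing upright at the middle of the mat and the cell on the pan about 1 mm from the circle's centre by camera; I did not measure the pan's sink, and hand-in gave no verdict.

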